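# Close the steam cleaner's filler cap to its click

### The job

The steam cleaner on the bench has just been topped up: pick up its filler cap and set it on the filler neck, gently feel for the two slots, press the cap down against its spring, and keep it down while turning it clockwise until its ratchet clicks; one click is enough, at most three, and it must not click before it is down. Then let go, leaving the cap locked upright on the neck. Do not force it down hard, and leave the other things on the bench where they are.

Things in the scene. Friction and masses are not known exactly. Their poses are not given: they have to be found in the camera images.
- filler_cap: The filler cap, upright on the bench at the start: a round black ribbed shell, 71 mm across and 34 mm high, with a red bar grip on top, 56 mm long (along the cap's x), 14 mm thick (along y), 26 mm high: 60 mm in all, about 0.25 kg. Origin: centre of its underside, z up. Open below (bore 64 mm); inside, a 30 mm brass plug with a bevelled foot ends level with the rim.
- cap_grip (a point): Point in the cap's bar grip to take it by from above: on the axis, 55 mm above the cap's origin (21 mm above the shell, 5 mm below the bar's top). Axes as the cap's.
- cap_lugs (a point): Point on the cap's axis level with the underside of the plug's two lugs, 6 mm above the cap's origin. The lugs stand out on both sides, in line with the bar (x), to 22 mm from the axis; 10 mm wide, 5 mm thick.
- steam_cleaner: The fixed steam cleaner, a stainless box 240 (x) by 300 (y) by 220 mm high with rubber feet; origin: centre of its underside. On its flat top stand the filler neck, a lying pressure gauge (14 mm high) and a brass safety valve (36 mm high).
- neck_mouth (a point): Centre of the filler neck's mouth, at the top of its 5 mm brass flange, 28 mm above the machine's top; axes as the steam cleaner's. Neck 58 mm across outside (the skirt goes over it), bore 34 mm. Slots on both sides, 13 mm wide, to 24 mm from the axis, let the lugs in; their line lies up to 0.6 rad either side of the machine's x: look, or feel for it. Lugs on the flange drag: press under 10 N.
- neck_seal_top (a point): Top of the sprung seal in the neck, 13 mm below the mouth, where the foot rests once the lugs are in the slots (slot sides stop turning). Spring: 4 N to start, 10 N at 3 mm, 15 N at the bottom, 5.5 mm. Pressed 3 mm or more, the lugs clear the flange and turn clockwise (from above) 0.45 rad from the slots to a stop; then the spring holds the cap up under the flange.
- cap_plug (a joint): How far the cap's shell has slipped clockwise round its plug, rad; 0 at the start. The plug turns with the shell until it meets about 0.3 N m; then the shell jumps on with a click, one for each 0.52 rad, the moment rising over the first half and falling away over the second.
- water_bottle: Bystander: white bottle with a blue cap, 68 mm across, 190 mm high; origin: centre of its underside.
- funnel: Bystander: blue plastic funnel standing mouth down, 90 mm across, 85 mm high; origin: centre of its underside.
- stone_cast: Bystander: dental cast with a yellow base, about 80 by 62 mm, 27 mm high; origin: centre of its underside.
- white_cast: Bystander: all-white dental cast, about 80 by 62 mm, 27 mm high; origin: centre of its underside.
- mixing_bowl: Bystander: green mixing bowl, 110 mm across, 70 mm high; origin: centre of its underside.
- brush_jar: Bystander: amber jar with brushes, 62 mm across, 150 mm high with the brushes; origin: centre of its underside.
- tissue_box: Bystander: blue tissue box, 230 by 120 mm, 75 mm high; origin: centre of its underside.
Not all that is in view belongs to the job. What is shaped like the filler_cap but pink is not meant.

How it is judged:
By the outcome, as a careful person would: the job done as asked, in the order asked, and still so for the second after the job is handed in, with the robot touching nothing.
It also fails if it takes over 72 s, if anything falls off the work surface, if the arm or the gripper's body presses on something with over 40 N, if the wrist force passes 120 N, or if a joint passes its speed limit or range.

### The arm

A 6-joint arm with a two-finger parallel gripper is mounted at the origin on the work surface. World frame = base frame: x ahead of the robot, y to its left, z up, the work surface at z = 0. Lengths are in mm, angles in rad, forces in N, time in s.
With the tool pointing down it reaches from about 350 to 975 mm from the base axis. Payload 7.1 kg.
Tool frame: the origin (TCP) lies midway between the tips of the shut fingers; the grasp point (between the pads) lies ctrl.grip_point_offset behind it (ctrl.grip_point_offset is the distance from the TCP to the grasp point, in mm); z points along the fingers, y is the line along which they close (so a half turn about z gives the same grasp; the last joint's range is limited). The gripper opens to 88 mm and grips with 3 to 60 N. Pads are 20 mm wide; open, the fingers measure 115 mm over their backs; the gripper's body (75 mm by 178 mm) begins 61 mm behind the grasp point.
Start: joints at [1.114, 0.423, 1.63, -0, 1.089, -0.019], TCP at [264.935, 566.051, 222.675] pointing down, gripper open.
Joint ranges: [-3, 3], [-0.9, 2.11], [0.09, 2.58], [-1.31, 4.45], [0.11, 2.69], [-2.54, 2.54]. Speed limits (rad/s): [2.39, 2.39, 3.01, 3.14, 3.14, 3.14].

### API

Orientations are given as a rotation vector (axis times angle).
In Python, from workcell import ctrl gives the robot as it stands.
- The arm moves only by the tool apply_moves, never from a script. Its argument "targets" is a list of rows, each an object of numbers: "tx", "ty", "tz": the shift along the world's x, y, z in m; "spin": the turn about the world's z in degrees. In form: [{"tx": .., "ty": .., "tz": .., "spin": ..}, ...]. A call has exactly 8 rows; each row is the pose to reach, as a shift and turn from the pose commanded when the call began; what a row does not reach only later rows make up. A row lasts 1/10 s, in which the tool goes at most 50 mm and 8.59 degrees, less where a joint would pass 70% of its speed; a pose out of reach is approached as far as the arm can. A call with a gripper value outside its range is refused whole. "gripper" is the closure, from -1 (fully open) to 1 (shut), set as the call begins (left out, the last holds). The fingers move at their own pace and stop on an object; the grip force is fixed at half the most. Time passes only in rows, so rows that repeat a pose let the fingers close, or fill a call up. It gives the time, the measured TCP pose, the force, the opening and the grip force at its end, in the units of the state.
- ctrl.get_obs(): the state, without advancing time (a new reading comes with each control period).
- ctrl.get_image(name): name is "scene" or "top" or "wrist"; returns the picture (400x640x3 uint8, red, green, blue); there is no depth.
- ctrl.get_calibration(name): a dict with "fov_y" (degrees; the focal length in pixels is half the picture's height over the tangent of half this angle, whatever the lens; pixels are square), "cx", "cy" (the principal point, pixels), "dist" ([k1, k2, p1, p2, k3] as OpenCV has them; the pictures are not rectified), "rvec" (rotation vector, rad) and "tvec" (3), from world to camera coordinates, as OpenCV has them. Camera axes: x right, y down, z forward; pixel columns grow to the right and rows downward; lengths in mm; the calibration is good to about 2 mm. A picture is of the moment at which its call begins: read the wrist's pose just before it. get_calibration takes no time and is no camera call; for the wrist camera it gives the pose at the moment of the call.
- ctrl.close_job(): hands the job in; it is judged then, once.
Trained networks look in the newest picture that a camera, given by its name, has taken for a name from the list of things; names that differ only in an ending like _2 or _b are one class to them, and where a whole thing is asked for, a point or a joint stands for the part that bears it (a point fixed in the world has none). Each returns a list of dicts, best first, with "score" (0 to 1); they miss things now and then, are a little off and sometimes report something else, mostly with a low value. They report only what shows in the picture. A call takes as long as a camera call. They do not tell look-alikes from the thing itself.
- ctrl.outline_of(name, camera): "pixels" (400x640 bool, what is visible of it) and "box" ([left, top, right, bottom] in pixels, round what is visible of it).
- ctrl.pinpoint(name, camera): "uv" ([column, row] in pixels: a listed point, or the origin of a listed thing).
The state is a dict: "t": time; "qpos": joint angles; "qvel": joint speeds; "joint_torque": joint torques, N m; "ee_pos": TCP position; "orientation": TCP orientation; "ft_force": force on the tool from outside, world axes, zero at the start; "moment": the same for the moment, N m; "width": finger opening in mm; "grasp_force": force on a finger pad.
Only numpy, scipy, OpenCV 4.12 (cv2) and the standard library are available. Lean on these libraries where they do the work, as an engineer would, in place of code of your own. Each camera call takes 0.05 s, during which the arm holds its last target. There are 200 camera calls.

## Working session

There is one attempt and no reset: what is moved stays moved. The work goes in short steps, Python scripts to look and compute and a tool call to move; the robot and the scene stay as the last step left them, time stands still between calls to the robot, and variables do not carry over. Pictures are saved under pics/ and viewed, at most 10 in all, crops included, and the job is handed in when it is done.

Besides the shell and the picture viewer there is one more tool, called after "Request:" in YAML: its name, and indented under it one key for each argument. apply_moves: Moves the arm, as the interface text tells. Its arguments: {"type":"object","properties":{"targets":{"type":"array"},"gripper":{"type":"number"}},"required":["targets"]}

```bash
ls; mkdir -p pics; cat > h.py <<'E'
import numpy as np, cv2
from workcell import ctrl
def cal(n):
    c=ctrl.get_calibration(n); f=200/np.tan(np.radians(c["fov_y"])/2)
    K=np.array([[f,0,c["cx"]],[0,f,c["cy"]],[0,0,1.]])
    R=cv2.Rodrigues(np.array(c["rvec"],float))[0]; t=np.array(c["tvec"],float).ravel()
    return K,np.array(c["dist"],float),R,t
def ray(C,uv):
    K,d,R,t=C
    p=cv2.undistortPoints(np.array(uv,float).reshape(1,1,2),K,d).ravel()
    v=R.T@np.array([p[0],p[1],1]); return -R.T@t, v/np.linalg.norm(v)
def atz(C,uv,z):
    o,v=ray(C,uv); return o+v*(z-o[2])/v[2]
def tri(rs):
    A=sum(np.eye(3)-np.outer(v,v) for o,v in rs); b=sum((np.eye(3)-np.outer(v,v))@o for o,v in rs)
    x=np.linalg.solve(A,b); return x,[np.linalg.norm(np.cross(x-o,v)) for o,v in rs]
def proj(C,X):
    K,d,R,t=C
    return cv2.projectPoints(np.array(X,float).reshape(-1,1,3),cv2.Rodrigues(R)[0],t,K,d)[0].reshape(-1,2)
def save(n,im): cv2.imwrite("pics/"+n,cv2.cvtColor(im,cv2.COLOR_RGB2BGR))
E
python3 - <<'E'
from h import *
np.set_printoptions(precision=1,suppress=True)
o=ctrl.get_obs(); print(o, ctrl.grip_point_offset)
ims=[]
for n in ["scene","top","wrist"]:
    im=ctrl.get_image(n); save(n+"0.png",im); C=cal(n); print(n,-C[2].T@C[3],C[0][0,0])
    for nm in ["filler_cap","cap_grip","neck_mouth","steam_cleaner"]:
        print(n,nm,[(np.round(d["uv"]),round(d["score"],2)) for d in ctrl.pinpoint(nm,n)][:4])
E
```

```text
pics
{'t': 0.0, 'qpos': array([ 1.1,  0.4,  1.6, -0. ,  1.1, -0. ]), 'qvel': array([ 0.,  0., -0., -0.,  0.,  0.]), 'joint_torque': array([  0. , -54.5, -27.4,   0.1,   0. ,  -0. ]), 'ee_pos': array([264.7, 565.6, 221.9]), 'orientation': array([-0.7, -3.1,  0. ]), 'ft_force': array([-0.3, -0.5,  0.1]), 'moment': array([-0. ,  0.1,  0. ]), 'grasp_force': 0.0, 'width': 87.82296789821389} 18.700000000000003
scene [1428.4 -284.  1477.8] 469.88279120078374
scene filler_cap [(array([349., 183.]), 0.82), (array([321., 183.]), 0.69)]
scene cap_grip [(array([353., 173.]), 0.76), (array([320., 172.]), 0.54)]
scene neck_mouth [(array([252., 197.]), 0.79)]
scene steam_cleaner [(array([276., 238.]), 0.74)]
top [ 274.5   21.2 1553.6] 397.8667468966501
top filler_cap [(array([279., 242.]), 0.77), (array([304., 248.]), 0.57)]
top cap_grip [(array([306., 252.]), 0.77), (array([276., 237.]), 0.58)]
top neck_mouth [(array([388., 199.]), 0.65), (array([278., 239.]), 0.35)]
top steam_cleaner []
wrist [198.5 597.4 383.7] 303.7588850642535
wrist filler_cap []
wrist cap_grip []
wrist neck_mouth []
wrist steam_cleaner []
```

View pics/scene0.png

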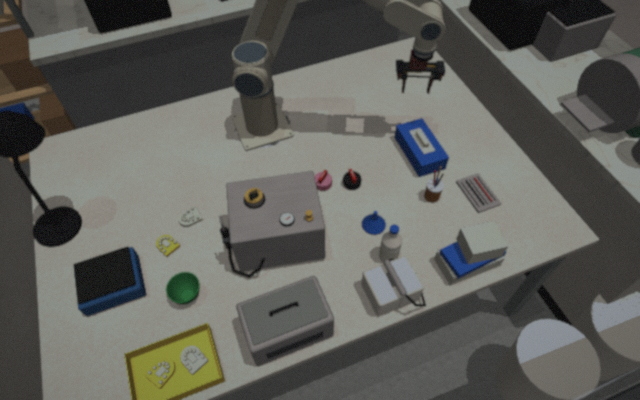

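View pics/top0.png

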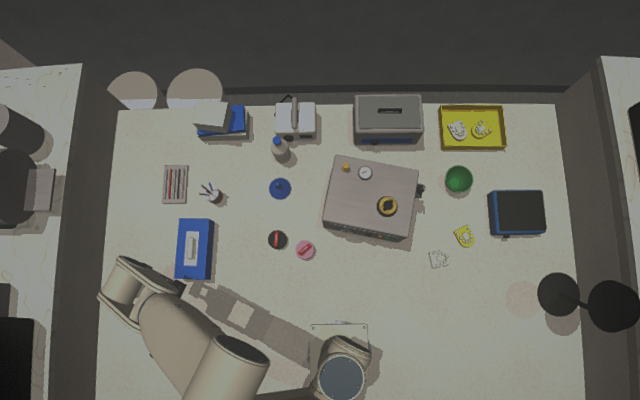

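The scene view shows two cap-shaped things. One is black with a red bar, at scene (352,180) and top (278,239). The other is pink, at scene (323,180) and top (305,250). The black one fits the description. The neck is the brass ring at scene (254,197) and top (387,206). I'll confirm this in an enlarged crop and triangulate.

```bash
python3 - <<'E'
from h import *
np.set_printoptions(precision=1,suppress=True)
s=cv2.imread("pics/scene0.png");t=cv2.imread("pics/top0.png")
a=cv2.resize(s[155:205,305:385],(640,400),interpolation=cv2.INTER_CUBIC)
b=[cv2.resize(t[220:260,260:320],(390,260),interpolation=cv2.INTER_CUBIC),cv2.resize(t[185:225,357:417],(390,260),interpolation=cv2.INTER_CUBIC)]
cv2.imwrite("pics/crop1.png",np.vstack([cv2.resize(a,(780,340)),np.hstack(b)]))
S,T=cal("scene"),cal("top")
for n,us,ut in [("cap_origin",(349,183),(279,242)),("grip",(353,173),(276,237)),("neck",(254,195),(387,206))]:
    print(n,*tri([ray(S,us),ray(T,ut)]))
for c in ("scene","top"):
  for d in ctrl.outline_of("filler_cap",c)[:3]: print(c,d["box"],d["score"],d["pixels"].sum())
print(atz(T,(278,239),50),atz(T,(387,206),248),atz(S,(352,173),55))
# machine top corners in top view
for uv in [(336,157),(418,168),(410,239),(324,228)]: print(atz(T,uv,230))
E
```

```text
cap_origin [420.1 228.3  -7.3] [np.float64(1.8327339643674743), np.float64(1.8327339643673646)]
grip [432.9 232.9  68. ] [np.float64(1.3051532274755768), np.float64(1.3051532274756437)]
neck [ 514.4 -164.1  240. ] [np.float64(0.38954633315686066), np.float64(0.38954633315696385)]
scene [312.5, 170.3, 334.1, 191.0] 0.6 271
top [267.6, 228.1, 287.2, 247.9] 0.8 292
top [298.0, 237.9, 315.1, 254.1] 0.56 231
[426.7 226.4  50. ] [ 512.8 -163.4  248. ] [422.4 235.4  55. ]
[691.2   3.9 230. ]
[ 648.  -278.7  230. ]
[ 403.4 -238.5  230. ]
[443.9  47.7 230. ]
```

View pics/crop1.png

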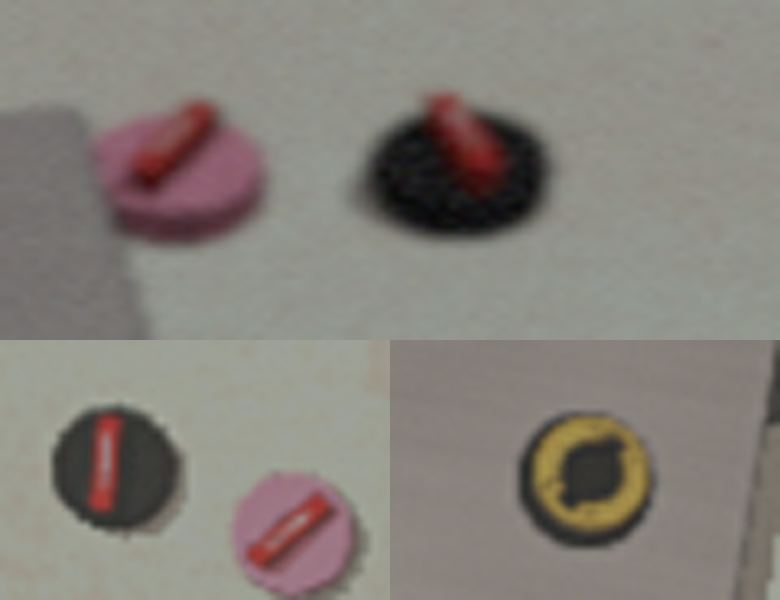

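The crop confirms the black cap with the red bar is the one meant. Its bar lies nearly along world x. In the top view the neck's slots lie on the up-right/down-left diagonal. Next I'll bring the wrist camera over the cap.

```bash
python3 - <<'E'
from h import *
np.set_printoptions(precision=3,suppress=True)
o=ctrl.get_obs(); R=cv2.Rodrigues(o["orientation"])[0]; print(R, np.arctan2(R[1,1],R[0,1]))
C=cal("wrist"); print(C[2][2], C[2].T@(-C[3])-o["ee_pos"], "cam in tool",R.T@(-C[2].T@C[3]-o["ee_pos"]), R.T@C[2][2])
print(o["qpos"])
E
```

```text
[[-0.906  0.424  0.   ]
 [ 0.424  0.906  0.   ]
 [-0.     0.    -1.   ]] 1.133021278911497
[ 0.247 -0.115 -0.962] [-66.48   31.303 161.016] cam in tool [  73.48     0.173 -161.017] [-0.272  0.001  0.962]
[ 1.114  0.423  1.63  -0.     1.089 -0.019]
```

Request:
apply_moves:
  targets:
    - {"tx": 0.02,"ty": -0.04,"tz": 0,"spin": 3}
    - {"tx": 0.04,"ty": -0.08,"tz": 0,"spin": 6}
    - {"tx": 0.06,"ty": -0.13,"tz": 0,"spin": 9}
    - {"tx": 0.08,"ty": -0.175,"tz": 0,"spin": 12}
    - {"tx": 0.1,"ty": -0.22,"tz": 0,"spin": 15}
    - {"tx": 0.125,"ty": -0.265,"tz": 0,"spin": 18}
    - {"tx": 0.145,"ty": -0.305,"tz": 0,"spin": 20}
    - {"tx": 0.16,"ty": -0.335,"tz": 0,"spin": 21}

```text
t: 1.65
ee_pos: [425.8, 228.6, 223.0]
orientation: [0.112, 3.139, -0.0]
ft_force: [0.4, 0.1, 0.4]
width: 87.8
grasp_force: 0.0
```

```bash
cat > look.py <<'E'
import sys
from h import *
np.set_printoptions(precision=2,suppress=True)
tag=sys.argv[1]
o=ctrl.get_obs(); C=cal("wrist"); im=ctrl.get_image("wrist"); save(tag+".png",im)
R=cv2.Rodrigues(o["orientation"])[0]
print("tcp",o["ee_pos"],"yaw_y",np.arctan2(R[1,1],R[0,1]),"F",o["ft_force"],"w",o["width"],"t",o["t"])
np.savez("pics/"+tag+".npz",K=C[0],d=C[1],R=C[2],t=C[3])
for nm in sys.argv[2:]:
    for d in ctrl.pinpoint(nm,"wrist")[:2]: print(nm,np.array(d["uv"]),round(d["score"],2))
E
python3 look.py w1 cap_grip filler_cap cap_lugs
```

```text
tcp [425.82 228.58 222.96] yaw_y 1.4995157122338678 F [0.43 0.09 0.44] w 87.80961572399754 t 1.65
cap_grip [224.5 156.3] 0.73
cap_grip [321.4 184.6] 0.72
filler_cap [324.1 176. ] 0.81
filler_cap [235.9 149.1] 0.6
cap_lugs [234.8 148.9] 0.94
cap_lugs [325.6 174.4] 0.88
```

View pics/w1.png

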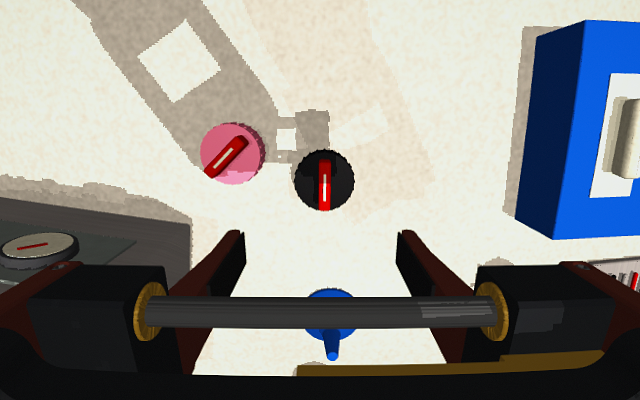

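In the wrist view the black cap sits at (324,179) with its bar nearly vertical in the image. The pink look-alike is at (233,153). I'll fit the bar's box to its red pixels to get position and yaw, and triangulate from three views as a check.

```bash
cat > fit.py <<'E'
from h import *
from scipy.optimize import minimize
np.set_printoptions(precision=2,suppress=True)
def load(tag):
    z=np.load("pics/"+tag+".npz"); return (z["K"],z["d"],z["R"],z["t"]), cv2.imread("pics/"+tag+".png")
def redmask(im,roi):
    hsv=cv2.cvtColor(im,cv2.COLOR_BGR2HSV); m=(((hsv[...,0]<8)|(hsv[...,0]>172))&(hsv[...,1]>150)&(hsv[...,2]>50)).astype(np.uint8)
    k=np.zeros_like(m); l,t,r,b=roi; k[t:b,l:r]=1; m*=k
    c=max(cv2.findContours(m,cv2.RETR_EXTERNAL,cv2.CHAIN_APPROX_NONE)[0],key=cv2.contourArea)
    out=np.zeros_like(m); cv2.fillPoly(out,[c],1); return out
def fitbar(C,m,x0,z0=0):
    def sil(p):
        c,s=np.cos(p[2]),np.sin(p[2]); P=[[p[0]+c*u-s*v,p[1]+s*u+c*v,z0+z] for u in(-28,28) for v in(-7,7) for z in(34,60)]
        h=cv2.convexHull(proj(C,P).astype(np.float32)); o=np.zeros(m.shape,np.uint8)
        cv2.fillConvexPoly(o,np.round(h*16).astype(np.int32),1,cv2.LINE_8,4); return o
    f=lambda p:1-(sil(p)&m).sum()/max(1,(sil(p)|m).sum())
    S=np.array([x0]+[np.array(x0)+d for d in([6,0,0],[0,6,0],[0,0,.15])])
    r=minimize(f,x0,method="Nelder-Mead",options=dict(initial_simplex=S,xatol=.01,fatol=1e-4)); return r.x,1-r.fun
E
python3 - <<'E'
from fit import *
C,im=load("w1"); m=redmask(im,(295,150,355,215)); print(m.sum(),fitbar(C,m,[427,230,-.07]))
S,T=cal("scene"),cal("top")
print(tri([ray(S,(353,173)),ray(T,(276,237)),ray(C,(321.4,184.6))]))
print(tri([ray(S,(349,183)),ray(T,(279,242)),ray(C,(324.1,176))]))
E
```

```text
636 (array([430.38, 232.13,  -0.06]), np.float64(0.8945147679324894))
(array([429.78, 232.37,  63.96]), [np.float64(3.2450672375244882), np.float64(3.1248221373898093), np.float64(4.913445205906204)])
(array([424.23, 229.07,  -1.81]), [np.float64(4.420616289580183), np.float64(4.09496997102625), np.float64(6.536710530832952)])
```

Request:
apply_moves:
  targets:
    - {"tx": 0.001,"ty": 0.001,"tz": -0.015,"spin": 0.3}
    - {"tx": 0.002,"ty": 0.002,"tz": -0.03,"spin": 0.6}
    - {"tx": 0.003,"ty": 0.002,"tz": -0.045,"spin": 0.6}
    - {"tx": 0.004,"ty": 0.003,"tz": -0.06,"spin": 0.6}
    - {"tx": 0.004,"ty": 0.003,"tz": -0.075,"spin": 0.6}
    - {"tx": 0.004,"ty": 0.003,"tz": -0.085,"spin": 0.6}
    - {"tx": 0.004,"ty": 0.003,"tz": -0.085,"spin": 0.6}
    - {"tx": 0.004,"ty": 0.003,"tz": -0.085,"spin": 0.6}

```text
t: 2.65
ee_pos: [428.8, 234.7, 137.8]
orientation: [-0.094, -3.14, -0.0]
ft_force: [0.8, -0.5, 0.1]
width: 87.7
grasp_force: 0.0
```

```bash
python3 look.py w2 cap_grip filler_cap; python3 - <<'E'
from fit import *
C,im=load("w2"); B=proj(C,[[430+a,232+b,z] for a in(-40,40) for b in(-40,40) for z in (0,60)]); l,t=B.min(0).astype(int); r,b=B.max(0).astype(int); print(l,t,r,b)
m=redmask(im,(l,max(t,0),r,b)); print(m.sum(),fitbar(C,m,[430,232,-.06]))
C1,im1=load("w1"); m1=redmask(im1,(295,150,355,215))
for z in(-6,-3,0,3,6): print(z,fitbar(C,m,[430,232,-.06],z),fitbar(C1,m1,[430,232,-.06],z))
E
```

```text
tcp [428.8  234.66 137.85] yaw_y 1.5108220892307196 F [ 0.75 -0.53  0.09] w 87.7263437173617 t 2.65
cap_grip [183.6 167.6] 0.81
cap_grip [315.3 206.6] 0.58
filler_cap [319.4 190.6] 0.82
filler_cap [205.8 159.6] 0.78
263 148 366 255
1112 (array([428.42, 232.76,  -0.07]), np.float64(0.8881789137380192))
-6 (array([431.78, 232.18,  -0.07]), np.float64(0.931323283082077)) (array([430.88, 232.07,  -0.06]), np.float64(0.9230769230769231))
-3 (array([428.86, 232.51,  -0.07]), np.float64(0.9152263374485596)) (array([430.87, 232.03,  -0.07]), np.float64(0.905982905982906))
0 (array([428.42, 232.76,  -0.07]), np.float64(0.8881789137380192)) (array([430.07, 232.15,  -0.06]), np.float64(0.8945147679324894))
3 (array([428.96, 232.1 ,  -0.06]), np.float64(0.8593508500772797)) (array([429.75, 232.14,  -0.06]), np.float64(0.8808864265927978))
6 (array([427.45, 232.89,  -0.07]), np.float64(0.8495034377387318)) (array([429.28, 232.04,  -0.06]), np.float64(0.8514056224899599))
```

Request:
apply_moves:
  targets:
    - {"tx": 0.001,"ty": -0.002,"tz": -0.02,"spin": 0}
    - {"tx": 0.001,"ty": -0.002,"tz": -0.04,"spin": 0}
    - {"tx": 0.001,"ty": -0.002,"tz": -0.06,"spin": 0}
    - {"tx": 0.001,"ty": -0.002,"tz": -0.078,"spin": 0}
    - {"tx": 0.001,"ty": -0.002,"tz": -0.09,"spin": 0}
    - {"tx": 0.001,"ty": -0.002,"tz": -0.097,"spin": 0}
    - {"tx": 0.001,"ty": -0.002,"tz": -0.1,"spin": 0}
    - {"tx": 0.001,"ty": -0.002,"tz": -0.1,"spin": 0}

```text
t: 3.6
ee_pos: [430.1, 232.2, 37.8]
orientation: [0.096, 3.14, 0.0]
ft_force: [0.2, -0.1, -0.7]
width: 87.8
grasp_force: 0.0
```

Request:
apply_moves:
  targets:
    - {"tx": 0,"ty": 0,"tz": 0,"spin": 0}
    - {"tx": 0,"ty": 0,"tz": 0,"spin": 0}
    - {"tx": 0,"ty": 0,"tz": 0,"spin": 0}
    - {"tx": 0,"ty": 0,"tz": 0,"spin": 0}
    - {"tx": 0,"ty": 0,"tz": 0,"spin": 0}
    - {"tx": 0,"ty": 0,"tz": 0,"spin": 0}
    - {"tx": 0,"ty": 0,"tz": 0,"spin": 0}
    - {"tx": 0,"ty": 0,"tz": 0,"spin": 0}
  gripper: 1

```text
t: 4.4
ee_pos: [429.9, 232.0, 37.6]
orientation: [-0.095, -3.14, 0.0]
ft_force: [0.2, 0.2, -0.4]
width: 27.2
grasp_force: 0.0
```

Request:
apply_moves:
  targets:
    - {"tx": 0,"ty": 0,"tz": 0,"spin": 0}
    - {"tx": 0,"ty": 0,"tz": 0,"spin": 0}
    - {"tx": 0,"ty": 0,"tz": 0,"spin": 0}
    - {"tx": 0,"ty": 0,"tz": 0,"spin": 0}
    - {"tx": 0,"ty": 0,"tz": 0,"spin": 0}
    - {"tx": 0,"ty": 0,"tz": 0.003,"spin": 0}
    - {"tx": 0,"ty": 0,"tz": 0.01,"spin": 0}
    - {"tx": 0,"ty": 0,"tz": 0.02,"spin": 0}

```text
t: 5.2
ee_pos: [429.5, 231.8, 57.9]
orientation: [-0.095, -3.139, 0.001]
ft_force: [-0.7, 0.4, -1.9]
width: 14.0
grasp_force: 30.0
```

Request:
apply_moves:
  targets:
    - {"tx": 0,"ty": 0,"tz": 0.03,"spin": 0}
    - {"tx": 0,"ty": 0,"tz": 0.065,"spin": 0}
    - {"tx": 0,"ty": 0,"tz": 0.105,"spin": 0}
    - {"tx": 0,"ty": 0,"tz": 0.145,"spin": 0}
    - {"tx": 0,"ty": 0,"tz": 0.185,"spin": 0}
    - {"tx": 0,"ty": -0.005,"tz": 0.225,"spin": 0}
    - {"tx": 0,"ty": -0.02,"tz": 0.26,"spin": 0}
    - {"tx": 0.005,"ty": -0.045,"tz": 0.28,"spin": 0}

```text
t: 6.0
ee_pos: [435.0, 187.5, 341.6]
orientation: [0.093, 3.136, 0.003]
ft_force: [0.7, 0.2, -2.5]
width: 13.8
grasp_force: 30.0
```

Request:
apply_moves:
  targets:
    - {"tx": 0.01,"ty": -0.035,"tz": 0.003,"spin": -4}
    - {"tx": 0.02,"ty": -0.075,"tz": 0.003,"spin": -8}
    - {"tx": 0.03,"ty": -0.12,"tz": 0.003,"spin": -12}
    - {"tx": 0.045,"ty": -0.165,"tz": 0.003,"spin": -16}
    - {"tx": 0.06,"ty": -0.21,"tz": 0.003,"spin": -20}
    - {"tx": 0.075,"ty": -0.255,"tz": 0.003,"spin": -24}
    - {"tx": 0.09,"ty": -0.295,"tz": 0.003,"spin": -28}
    - {"tx": 0.105,"ty": -0.33,"tz": 0.003,"spin": -32}

```text
t: 6.8
ee_pos: [539.6, -145.1, 341.4]
orientation: [0.963, 2.99, -0.0]
ft_force: [0.1, 0.9, -2.4]
width: 13.8
grasp_force: 30.0
```

Request:
apply_moves:
  targets:
    - {"tx": 0.01,"ty": -0.025,"tz": 0,"spin": -3}
    - {"tx": 0.017,"ty": -0.045,"tz": 0,"spin": -6}
    - {"tx": 0.023,"ty": -0.06,"tz": 0,"spin": -9}
    - {"tx": 0.028,"ty": -0.073,"tz": 0,"spin": -11}
    - {"tx": 0.028,"ty": -0.079,"tz": 0,"spin": -11}
    - {"tx": 0.028,"ty": -0.079,"tz": 0,"spin": -11}
    - {"tx": 0.028,"ty": -0.079,"tz": 0,"spin": -11}
    - {"tx": 0.028,"ty": -0.079,"tz": 0,"spin": -11}

```text
t: 7.6
ee_pos: [567.7, -221.2, 340.8]
orientation: [-1.238, -2.887, -0.0]
ft_force: [0.5, -0.2, -2.4]
width: 13.5
grasp_force: 30.0
```

```bash
python3 look.py w3 neck_mouth cap_grip cap_lugs
```

```text
tcp [ 567.73 -221.19  340.82] yaw_y 0.7605188244334634 F [ 0.51 -0.18 -2.41] w 13.538438196237221 t 7.6
neck_mouth [322.1 115.4] 0.98
cap_grip [317.  259.4] 0.8
cap_lugs [323.3 224. ] 0.9
```

View pics/w3.png

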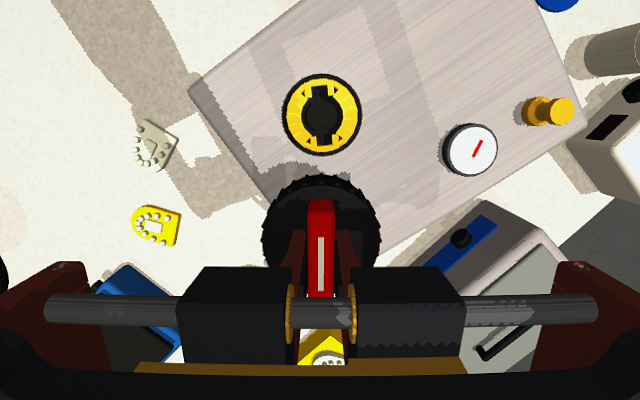

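The wrist view shows the neck ring at (322,115), with its slots nearly vertical in the image, at (320,84) and (320,146). The cap is held with its bar vertical at (320,245). I'll take a second view, shifted sideways, for triangulation.

Request:
apply_moves:
  targets:
    - {"tx": 0.012,"ty": 0.012,"tz": 0,"spin": 0}
    - {"tx": 0.025,"ty": 0.025,"tz": 0,"spin": 0}
    - {"tx": 0.037,"ty": 0.037,"tz": 0,"spin": 0}
    - {"tx": 0.045,"ty": 0.045,"tz": 0,"spin": 0}
    - {"tx": 0.05,"ty": 0.05,"tz": 0,"spin": 0}
    - {"tx": 0.05,"ty": 0.05,"tz": 0,"spin": 0}
    - {"tx": 0.05,"ty": 0.05,"tz": 0,"spin": 0}
    - {"tx": 0.05,"ty": 0.05,"tz": 0,"spin": 0}

```text
t: 8.6
ee_pos: [617.6, -172.3, 340.7]
orientation: [-1.24, -2.886, 0.0]
ft_force: [-0.4, 0.5, -2.7]
width: 13.8
grasp_force: 30.0
```

```bash
python3 look.py w4 neck_mouth cap_grip cap_lugs; cat >> fit.py <<'E'
def brass(im,c,rad=60):
    hsv=cv2.cvtColor(im,cv2.COLOR_BGR2HSV); m=((hsv[...,0]>15)&(hsv[...,0]<36)&(hsv[...,1]>120)&(hsv[...,2]>60)).astype(np.uint8)
    k=np.zeros_like(m); cv2.circle(k,tuple(int(v) for v in c),rad,1,-1); return m*k
def ring(C,p,z,r=29.,shape=(400,640)):
    a=np.linspace(0,2*np.pi,90,endpoint=False); o=np.zeros(shape,np.uint8)
    def poly(P,v):
        q=proj(C,np.c_[P,np.full(len(P),z)]); cv2.fillPoly(o,[np.round(q*16).astype(np.int32)],v,cv2.LINE_8,4)
    poly(np.c_[p[0]+r*np.cos(a),p[1]+r*np.sin(a)],1)
    poly(np.c_[p[0]+17*np.cos(a),p[1]+17*np.sin(a)],0)
    c,s=np.cos(p[2]),np.sin(p[2])
    poly(np.array([[p[0]+c*u-s*v,p[1]+s*u+c*v] for u,v in((-24,-6.5),(24,-6.5),(24,6.5),(-24,6.5))]),0); return o
def fitring(C,m,x0,z,r=29.):
    f=lambda p:1-(ring(C,p,z,r)&m).sum()/max(1,(ring(C,p,z,r)|m).sum())
    S=np.array([x0]+[np.array(x0)+d for d in([5,0,0],[0,5,0],[0,0,.2])])
    q=minimize(f,x0,method="Nelder-Mead",options=dict(initial_simplex=S,xatol=.01,fatol=1e-4)); return q.x,1-q.fun
E
python3 - <<'E'
from fit import *
rs=[]
for tag in("w3","w4"):
    C,im=load(tag); c=(322,115)
    if tag=="w4":
        c=proj(C,[[513,-164,248]])[0]; print(c)
    m=brass(im,c); u=np.argwhere(m).mean(0)[::-1]; rs.append(ray(C,u)); print(tag,m.sum(),u)
    for z in (242,248,254):
        for a in(-.5,-1.):print(z,fitring(C,m,[514,-164,a],z))
print(tri(rs))
E
```

```text
tcp [ 617.61 -172.34  340.67] yaw_y 0.7590218319258444 F [-0.45  0.51 -2.74] w 13.761380683662722 t 8.6
neck_mouth [236.1 118.7] 0.62
cap_grip [317.8 258.1] 0.88
cap_lugs [322.8 221.3] 0.76
w3 2565 [321.54 114.45]
242 (array([ 518.58, -167.43,   -0.74]), np.float64(0.8959938366718028))
242 (array([ 518.65, -167.35,   -0.74]), np.float64(0.8967244701348748))
248 (array([ 518.77, -167.27,   -0.69]), np.float64(0.8984522461306154))
248 (array([ 518.63, -167.72,   -0.79]), np.float64(0.8873398643556896))
254 (array([ 518.57, -168.08,   -0.71]), np.float64(0.8178609248146841))
254 (array([ 518.92, -167.75,   -0.75]), np.float64(0.8212765957446808))
[232.98 109.11]
w4 2646 [237.04 116.04]
242 (array([ 518.47, -168.14,   -0.69]), np.float64(0.8730696798493409))
242 (array([ 518.53, -168.2 ,   -0.82]), np.float64(0.862406015037594))
248 (array([ 519.74, -166.79,   -0.65]), np.float64(0.8658311831920383))
248 (array([ 519.45, -167.09,   -0.81]), np.float64(0.8686831427517521))
254 (array([ 521.07, -166.34,   -0.72]), np.float64(0.7890921643079047))
254 (array([ 520.54, -166.5 ,   -0.77]), np.float64(0.7893277893277894))
(array([ 517.94, -166.83,  243.06]), [np.float64(0.016649169272888925), np.float64(0.01664916927284183)])
```

```bash
python3 - <<'E'
from fit import *
for tag,tcp,yaw in(("w3",[567.73,-221.19,340.82],.7605),("w4",[617.61,-172.34,340.67],.759)):
    C,im=load(tag); hsv=cv2.cvtColor(im,cv2.COLOR_BGR2HSV)
    m=redmask(im,(295,185,345,300)); 
    top=hsv[170:300,250:390]
    rows=[(r,np.where(m[r])[0].min(),np.where(m[r])[0].max()) for r in range(195,300,12) if m[r].any()]; print(tag,"bar rows",rows, "toprow",np.where(m.any(1))[0].min())
    p=fitbar(C,m,[tcp[0],tcp[1],yaw-1.571],tcp[2]-37.7); print(p, "d", p[0][:2]-tcp[:2])
    xt=np.array([-np.sin(yaw),np.cos(yaw)]); yt=np.array([np.cos(yaw),np.sin(yaw)])
    dark=(hsv[...,2]<75).astype(np.uint8)
    a=np.linspace(0,2*np.pi,180)
    def sil(q):
        c=np.array(tcp[:2])+q[0]*xt+q[1]*yt
        P=[[c[0]+35.5*np.cos(t),c[1]+35.5*np.sin(t),tcp[2]-37.7+z] for t in a for z in(0,34)]
        o=np.zeros((400,640),np.uint8); cv2.fillConvexPoly(o,np.round(cv2.convexHull(proj(C,P).astype(np.float32))*16).astype(np.int32),1,cv2.LINE_8,4); return o
    W=np.zeros((400,640),bool); W[160:228,240:400]=1
    obs=((dark|m)>0)
    obs=cv2.morphologyEx(obs.astype(np.uint8),cv2.MORPH_CLOSE,np.ones((5,5)))
    # keep component containing the bar tip
    n,l=cv2.connectedComponents(obs[160:228,240:400].copy()); k=l[215-160,321-240]; o2=np.zeros_like(obs); o2[160:228,240:400]=(l==k)
    f=lambda q:1-((sil(q)&o2)[W]).sum()/((sil(q)|o2)[W]).sum()
    r=minimize(f,[0,0],method="Nelder-Mead",options=dict(initial_simplex=[[0,0],[4,0],[0,4]],xatol=.01)); print("shell offset tool x,y",r.x,1-r.fun)
E
```

```text
w3 bar rows [(207, np.int64(308), np.int64(333)), (219, np.int64(307), np.int64(334)), (231, np.int64(307), np.int64(334)), (243, np.int64(307), np.int64(334)), (255, np.int64(308), np.int64(333)), (267, np.int64(308), np.int64(333)), (279, np.int64(308), np.int64(333)), (291, np.int64(308), np.int64(333))] toprow 199
(array([ 566.81, -219.35,   -0.82]), np.float64(0.796923076923077)) d [-0.92  1.84]
shell offset tool x,y [0.18 0.58] 0.972338642078793
w4 bar rows [(207, np.int64(308), np.int64(333)), (219, np.int64(307), np.int64(334)), (231, np.int64(307), np.int64(334)), (243, np.int64(307), np.int64(334)), (255, np.int64(308), np.int64(333)), (267, np.int64(308), np.int64(333)), (279, np.int64(308), np.int64(333)), (291, np.int64(308), np.int64(333))] toprow 199
(array([ 616.73, -170.48,   -0.82]), np.float64(0.7955173472520725)) d [-0.88  1.86]
shell offset tool x,y [0.22 0.51] 0.9725481978206203
```

```bash
python3 - <<'E'
from fit import *
for tag in("w3","w4"):
    C,im=load(tag); hsv=cv2.cvtColor(im,cv2.COLOR_BGR2HSV)
    for z in(243,248):
      x0=(518.5,-167.6) if tag=="w3" else ((518.3,-168) if z==243 else (519.6,-166.9))
      a=np.radians(np.arange(-180,180,1.))
      out=[]
      for r in(19.,20.,21.,22.):
        uv=proj(C,np.c_[x0[0]+r*np.cos(a),x0[1]+r*np.sin(a),np.full(len(a),z)]).astype(np.float32)
        v=cv2.remap(im[...,2],uv[:,0],uv[:,1],cv2.INTER_LINEAR).ravel()
        d=np.where(v<100)[0]; g=np.split(d,np.where(np.diff(d)>1)[0]+1); out.append([(int(q[0]-180),int(q[-1]-180)) for q in g if len(q)>2])
      print(tag,z,out)
E
```

```text
w3 243 [[(-59, -21), (120, 158)], [(-58, -22), (121, 156)], [(-57, -23), (122, 155)], [(-76, -73), (-56, -24), (103, 106), (123, 155)]]
w3 248 [[(-58, -21), (120, 157)], [(-57, -23), (121, 156)], [(-57, -24), (122, 155)], [(-76, -73), (-56, -25), (-6, -4), (103, 107), (123, 155)]]
w4 243 [[(-60, -24), (122, 147)], [(-59, -25), (123, 146)], [(-58, -26), (124, 146)], [(-57, -26), (124, 149)]]
w4 248 [[(-61, -25), (124, 148)], [(-60, -26), (124, 147)], [(-58, -27), (125, 146)], [(-57, -27), (106, 108), (126, 149)]]
```

Request:
apply_moves:
  targets:
    - {"tx": -0.015,"ty": 0.001,"tz": 0,"spin": 1}
    - {"tx": -0.035,"ty": 0.002,"tz": 0,"spin": 2}
    - {"tx": -0.058,"ty": 0.003,"tz": -0.005,"spin": 3}
    - {"tx": -0.078,"ty": 0.004,"tz": -0.015,"spin": 4}
    - {"tx": -0.092,"ty": 0.004,"tz": -0.025,"spin": 5}
    - {"tx": -0.0993,"ty": 0.004,"tz": -0.035,"spin": 5.9}
    - {"tx": -0.0993,"ty": 0.004,"tz": -0.041,"spin": 5.9}
    - {"tx": -0.0993,"ty": 0.004,"tz": -0.041,"spin": 5.9}

```text
t: 9.6
ee_pos: [518.7, -168.0, 299.0]
orientation: [-1.09, -2.946, -0.0]
ft_force: [0.1, 0.6, -3.1]
width: 13.9
grasp_force: 30.0
```

```bash
cat > st.py <<'E'
from h import *
np.set_printoptions(precision=3,suppress=True)
o=ctrl.get_obs(); R=cv2.Rodrigues(o["orientation"])[0]
print(o["ee_pos"],"bar deg",np.degrees(np.arctan2(R[1,1],R[0,1]))-90,"tilt",R[:2,2],o["ft_force"],o["moment"],o["width"],o["t"])
E
python3 st.py; sleep 0; python3 look.py w5 neck_mouth cap_lugs
```

```text
[ 518.735 -168.     298.96 ] bar deg -40.6188023962068 tilt [-0.001  0.   ] [ 0.061  0.576 -3.14 ] [-0.001  0.     0.018] 13.88095558020077 9.6
tcp [ 518.74 -168.    298.96] yaw_y 0.8618644867641256 F [ 0.06  0.58 -3.14] w 13.88095558020077 t 9.6
cap_lugs [321.4 222.5] 0.63
```

View pics/w5.png

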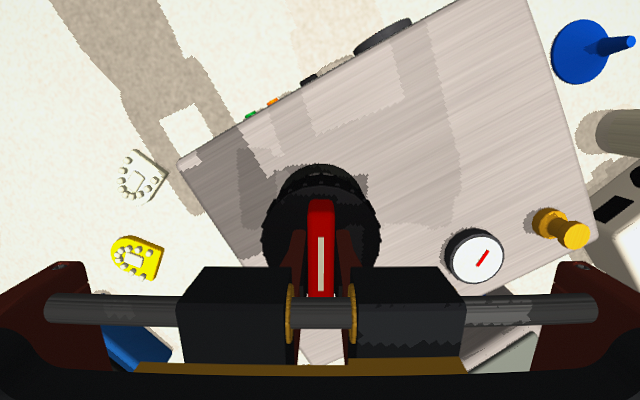

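In this view the cap hides the neck except for its near rim at (320,180), as it should when centred above it. Now I'll descend in small steps.

Request:
apply_moves:
  targets:
    - {"tx": 0,"ty": 0,"tz": -0.003,"spin": 0}
    - {"tx": 0,"ty": 0,"tz": -0.006,"spin": 0}
    - {"tx": 0,"ty": 0,"tz": -0.009,"spin": 0}
    - {"tx": 0,"ty": 0,"tz": -0.011,"spin": 0}
    - {"tx": 0,"ty": 0,"tz": -0.013,"spin": 0}
    - {"tx": 0,"ty": 0,"tz": -0.014,"spin": 0}
    - {"tx": 0,"ty": 0,"tz": -0.015,"spin": 0}
    - {"tx": 0,"ty": 0,"tz": -0.015,"spin": 0}

```text
t: 10.55
ee_pos: [518.6, -167.9, 284.6]
orientation: [-1.089, -2.947, 0.0]
ft_force: [-0.6, -0.1, -1.5]
width: 14.0
grasp_force: 30.0
```

Request:
apply_moves:
  targets:
    - {"tx": 0,"ty": 0,"tz": -0.0005,"spin": 0}
    - {"tx": 0,"ty": 0,"tz": -0.001,"spin": 0}
    - {"tx": 0,"ty": 0,"tz": -0.0015,"spin": 0}
    - {"tx": 0,"ty": 0,"tz": -0.002,"spin": 0}
    - {"tx": 0,"ty": 0,"tz": -0.0025,"spin": 0}
    - {"tx": 0,"ty": 0,"tz": -0.003,"spin": 0}
    - {"tx": 0,"ty": 0,"tz": -0.003,"spin": 0}
    - {"tx": 0,"ty": 0,"tz": -0.003,"spin": 0}

```text
t: 11.35
ee_pos: [518.6, -167.9, 281.7]
orientation: [-1.09, -2.947, -0.0]
ft_force: [0.2, -0.1, -2.1]
width: 13.7
grasp_force: 30.0
```

Request:
apply_moves:
  targets:
    - {"tx": 0,"ty": 0,"tz": -0.0005,"spin": 0}
    - {"tx": 0,"ty": 0,"tz": -0.001,"spin": 0}
    - {"tx": 0,"ty": 0,"tz": -0.0015,"spin": 0}
    - {"tx": 0,"ty": 0,"tz": -0.002,"spin": 0}
    - {"tx": 0,"ty": 0,"tz": -0.0025,"spin": 0}
    - {"tx": 0,"ty": 0,"tz": -0.0025,"spin": 0}
    - {"tx": 0,"ty": 0,"tz": -0.0025,"spin": 0}
    - {"tx": 0,"ty": 0,"tz": -0.0025,"spin": 0}

```text
t: 12.15
ee_pos: [518.7, -168.0, 279.2]
orientation: [1.09, 2.947, -0.0]
ft_force: [0.4, -0.3, -2.1]
width: 14.0
grasp_force: 30.0
```

```bash
python3 st.py
```

```text
[ 518.659 -167.975  279.183] bar deg -40.585190810833176 tilt [ 0. -0.] [ 0.416 -0.324 -2.099] [-0.032 -0.052  0.02 ] 14.00113744919432 12.15
```

Request:
apply_moves:
  targets:
    - {"tx": 0,"ty": 0,"tz": -0.0004,"spin": 0}
    - {"tx": 0,"ty": 0,"tz": -0.0008,"spin": 0}
    - {"tx": 0,"ty": 0,"tz": -0.0012,"spin": 0}
    - {"tx": 0,"ty": 0,"tz": -0.0015,"spin": 0}
    - {"tx": 0,"ty": 0,"tz": -0.0015,"spin": 0}
    - {"tx": 0,"ty": 0,"tz": -0.0015,"spin": 0}
    - {"tx": 0,"ty": 0,"tz": -0.0015,"spin": 0}
    - {"tx": 0,"ty": 0,"tz": -0.0015,"spin": 0}

```text
t: 12.95
ee_pos: [518.7, -168.0, 277.7]
orientation: [1.089, 2.947, -0.0]
ft_force: [-0.5, -0.7, -3.0]
width: 14.1
grasp_force: 30.0
```

```bash
python3 st.py
```

```text
[ 518.665 -167.961  277.714] bar deg -40.58157629253833 tilt [ 0. -0.] [-0.484 -0.694 -3.027] [-0.015 -0.002 -0.083] 14.143733428051787 12.95
```

Request:
apply_moves:
  targets:
    - {"tx": 0,"ty": 0,"tz": -0.0004,"spin": 0}
    - {"tx": 0,"ty": 0,"tz": -0.0008,"spin": 0}
    - {"tx": 0,"ty": 0,"tz": -0.0012,"spin": 0}
    - {"tx": 0,"ty": 0,"tz": -0.0015,"spin": 0}
    - {"tx": 0,"ty": 0,"tz": -0.0015,"spin": 0}
    - {"tx": 0,"ty": 0,"tz": -0.0015,"spin": 0}
    - {"tx": 0,"ty": 0,"tz": -0.0015,"spin": 0}
    - {"tx": 0,"ty": 0,"tz": -0.0015,"spin": 0}

```text
t: 13.75
ee_pos: [518.6, -167.9, 276.2]
orientation: [1.09, 2.947, -0.0]
ft_force: [-0.3, -0.0, -2.5]
width: 13.8
grasp_force: 30.0
```

```bash
python3 st.py
```

```text
[ 518.634 -167.946  276.187] bar deg -40.58519591608023 tilt [ 0. -0.] [-0.318 -0.043 -2.507] [ 0.05  -0.031  0.026] 13.798973494829873 13.75
```

Request:
apply_moves:
  targets:
    - {"tx": 0,"ty": 0,"tz": -0.0004,"spin": 0}
    - {"tx": 0,"ty": 0,"tz": -0.0008,"spin": 0}
    - {"tx": 0,"ty": 0,"tz": -0.0012,"spin": 0}
    - {"tx": 0,"ty": 0,"tz": -0.0015,"spin": 0}
    - {"tx": 0,"ty": 0,"tz": -0.0015,"spin": 0}
    - {"tx": 0,"ty": 0,"tz": -0.0015,"spin": 0}
    - {"tx": 0,"ty": 0,"tz": -0.0015,"spin": 0}
    - {"tx": 0,"ty": 0,"tz": -0.0015,"spin": 0}

```text
t: 14.55
ee_pos: [518.7, -168.0, 274.7]
orientation: [1.09, 2.947, -0.0]
ft_force: [0.1, -0.5, -2.1]
width: 13.9
grasp_force: 30.0
```

```bash
python3 st.py
```

```text
[ 518.67  -167.969  274.699] bar deg -40.58608337712535 tilt [ 0. -0.] [ 0.073 -0.476 -2.096] [0.013 0.017 0.003] 13.858253952608148 14.55
```

Request:
apply_moves:
  targets:
    - {"tx": 0,"ty": 0,"tz": -0.0004,"spin": 0}
    - {"tx": 0,"ty": 0,"tz": -0.0008,"spin": 0}
    - {"tx": 0,"ty": 0,"tz": -0.0012,"spin": 0}
    - {"tx": 0,"ty": 0,"tz": -0.0016,"spin": 0}
    - {"tx": 0,"ty": 0,"tz": -0.002,"spin": 0}
    - {"tx": 0,"ty": 0,"tz": -0.0022,"spin": 0}
    - {"tx": 0,"ty": 0,"tz": -0.0022,"spin": 0}
    - {"tx": 0,"ty": 0,"tz": -0.0022,"spin": 0}

```text
t: 15.35
ee_pos: [518.7, -168.0, 272.6]
orientation: [1.09, 2.946, 0.0]
ft_force: [0.2, -0.1, 0.4]
width: 13.9
grasp_force: 30.0
```

```bash
python3 st.py
```

```text
[ 518.651 -167.964  272.628] bar deg -40.58560974939275 tilt [ 0. -0.] [ 0.161 -0.072  0.414] [0.081 0.165 0.041] 13.891455710085133 15.35
```

Request:
apply_moves:
  targets:
    - {"tx": 0,"ty": 0,"tz": -0.0005,"spin": 0}
    - {"tx": 0,"ty": 0,"tz": -0.001,"spin": 0}
    - {"tx": 0,"ty": 0,"tz": -0.0015,"spin": 0}
    - {"tx": 0,"ty": 0,"tz": -0.002,"spin": 0}
    - {"tx": 0,"ty": 0,"tz": -0.0025,"spin": 0}
    - {"tx": 0,"ty": 0,"tz": -0.003,"spin": 0}
    - {"tx": 0,"ty": 0,"tz": -0.003,"spin": 0}
    - {"tx": 0,"ty": 0,"tz": -0.003,"spin": 0}

```text
t: 16.15
ee_pos: [518.8, -168.0, 270.0]
orientation: [1.089, 2.946, -0.0]
ft_force: [-3.2, 0.6, 6.5]
width: 14.0
grasp_force: 30.0
```

```bash
python3 st.py
```

```text
[ 518.757 -168.004  269.972] bar deg -40.58413062589063 tilt [ 0. -0.] [-3.223  0.617  6.456] [ 0.181  0.603 -0.011] 13.975649774899846 16.15
```

Request:
apply_moves:
  targets:
    - {"tx": -0.0002,"ty": 0,"tz": -0.0004,"spin": 0}
    - {"tx": -0.0003,"ty": 0,"tz": -0.0008,"spin": 0}
    - {"tx": -0.0003,"ty": 0,"tz": -0.0012,"spin": 0}
    - {"tx": -0.0003,"ty": 0,"tz": -0.0016,"spin": 0}
    - {"tx": -0.0003,"ty": 0,"tz": -0.0018,"spin": 0}
    - {"tx": -0.0003,"ty": 0,"tz": -0.0018,"spin": 0}
    - {"tx": -0.0003,"ty": 0,"tz": -0.0018,"spin": 0}
    - {"tx": -0.0003,"ty": 0,"tz": -0.0018,"spin": 0}

```text
t: 16.95
ee_pos: [518.7, -168.0, 268.6]
orientation: [1.089, 2.945, 0.0]
ft_force: [-2.9, 1.3, 9.4]
width: 13.8
grasp_force: 30.0
```

```bash
python3 st.py
```

```text
[ 518.746 -167.992  268.631] bar deg -40.58131381839456 tilt [ 0.001 -0.   ] [-2.886  1.317  9.367] [ 0.256  0.631 -0.005] 13.823863494924064 16.95
```

Request:
apply_moves:
  targets:
    - {"tx": -0.0001,"ty": 0,"tz": 0,"spin": -2}
    - {"tx": -0.0002,"ty": 0,"tz": 0,"spin": -5}
    - {"tx": -0.0003,"ty": 0,"tz": 0,"spin": -8}
    - {"tx": -0.0003,"ty": 0,"tz": 0,"spin": -11}
    - {"tx": -0.0003,"ty": 0,"tz": 0,"spin": -14}
    - {"tx": -0.0003,"ty": 0,"tz": 0,"spin": -17}
    - {"tx": -0.0003,"ty": 0,"tz": 0,"spin": -19}
    - {"tx": -0.0003,"ty": 0,"tz": 0,"spin": -20}

```text
t: 17.75
ee_pos: [519.2, -168.4, 268.9]
orientation: [1.585, 2.709, 0.001]
ft_force: [-0.9, -0.2, 8.4]
width: 13.8
grasp_force: 30.0
```

```bash
python3 st.py
```

```text
[ 519.207 -168.446  268.929] bar deg -60.648226330708 tilt [ 0.003 -0.001] [-0.858 -0.156  8.379] [-0.041  0.244  0.035] 13.810916827884155 17.75
```

Request:
apply_moves:
  targets:
    - {"tx": 0,"ty": 0,"tz": 0,"spin": -1.5}
    - {"tx": 0,"ty": 0,"tz": 0,"spin": -3}
    - {"tx": 0,"ty": 0,"tz": 0,"spin": -5}
    - {"tx": 0,"ty": 0,"tz": 0,"spin": -7}
    - {"tx": 0,"ty": 0,"tz": 0,"spin": -9}
    - {"tx": 0,"ty": 0,"tz": 0,"spin": -11}
    - {"tx": 0,"ty": 0,"tz": 0,"spin": -12}
    - {"tx": 0,"ty": 0,"tz": 0,"spin": -12}

```text
t: 18.55
ee_pos: [518.6, -168.6, 268.9]
orientation: [1.858, 2.53, -0.001]
ft_force: [-3.8, -0.2, 9.6]
width: 14.0
grasp_force: 30.0
```

```bash
python3 st.py
```

```text
[ 518.551 -168.64   268.883] bar deg -72.5843286414864 tilt [ 0.002 -0.002] [-3.802 -0.201  9.586] [-0.275  0.756  0.19 ] 13.971237067437045 18.55
```

Request:
apply_moves:
  targets:
    - {"tx": 0,"ty": 0,"tz": 0,"spin": -1.5}
    - {"tx": 0,"ty": 0,"tz": 0,"spin": -3}
    - {"tx": 0,"ty": 0,"tz": 0,"spin": -4.5}
    - {"tx": 0,"ty": 0,"tz": 0,"spin": -6}
    - {"tx": 0,"ty": 0,"tz": 0,"spin": -7.5}
    - {"tx": 0,"ty": 0,"tz": 0,"spin": -9}
    - {"tx": 0,"ty": 0,"tz": 0,"spin": -10}
    - {"tx": 0,"ty": 0,"tz": 0,"spin": -10}

```text
t: 19.35
ee_pos: [518.7, -168.6, 268.8]
orientation: [2.072, 2.358, 0.0]
ft_force: [-2.7, -0.4, 8.9]
width: 13.5
grasp_force: 30.0
```

```bash
python3 st.py
```

```text
[ 518.661 -168.625  268.781] bar deg -82.61427488214834 tilt [ 0.002 -0.001] [-2.725 -0.39   8.887] [-0.19   0.492 -0.037] 13.49220470272031 19.35
```

Request:
apply_moves:
  targets:
    - {"tx": 0,"ty": 0,"tz": 0,"spin": -2}
    - {"tx": 0,"ty": 0,"tz": 0,"spin": -4}
    - {"tx": 0,"ty": 0,"tz": 0,"spin": -6}
    - {"tx": 0,"ty": 0,"tz": 0,"spin": -8}
    - {"tx": 0,"ty": 0,"tz": 0,"spin": -10}
    - {"tx": 0,"ty": 0,"tz": 0,"spin": -11}
    - {"tx": 0,"ty": 0,"tz": 0,"spin": -11}
    - {"tx": 0,"ty": 0,"tz": 0,"spin": -11}

```text
t: 20.15
ee_pos: [518.8, -168.5, 268.8]
orientation: [2.288, 2.149, 0.001]
ft_force: [-1.8, 0.0, 9.3]
width: 13.9
grasp_force: 30.0
```

```bash
python3 st.py; python3 look.py w6 cap_grip cap_lugs; python3 - <<'E'
from fit import *
C,im=load("w6"); m=redmask(im,(285,185,355,300)); print([(r,np.where(m[r])[0].min(),np.where(m[r])[0].max()) for r in range(195,300,12) if m[r].any()])
E
```

```text
[ 518.76  -168.5    268.785] bar deg -93.58710475084955 tilt [ 0.002 -0.001] [-1.775  0.02   9.342] [-0.167  0.586 -0.003] 13.93753678179046 20.15
tcp [ 518.76 -168.5   268.78] yaw_y -0.06260678851625547 F [-1.78  0.02  9.34] w 13.93753678179046 t 20.15
cap_grip [318.5 258.9] 0.6
cap_lugs [320.3 225.3] 0.86
[(207, np.int64(308), np.int64(333)), (219, np.int64(307), np.int64(334)), (231, np.int64(307), np.int64(334)), (243, np.int64(307), np.int64(334)), (255, np.int64(308), np.int64(333)), (267, np.int64(308), np.int64(333)), (279, np.int64(308), np.int64(333)), (291, np.int64(308), np.int64(333))]
```

View pics/w6.png

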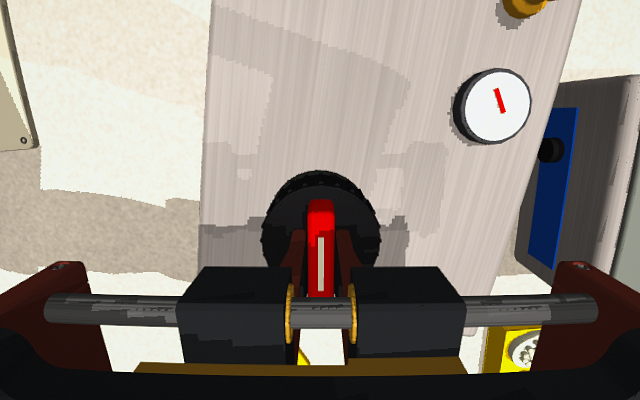

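The bar has turned with the gripper (53° so far). The moment rose to 0.19 N m and then dropped to about 0, which fits one click. I'll ease the plug toward its stop, let the spring seat the lugs under the flange, and check that they hold.

Request:
apply_moves:
  targets:
    - {"tx": 0,"ty": 0,"tz": 0,"spin": -1}
    - {"tx": 0,"ty": 0,"tz": 0,"spin": -2}
    - {"tx": 0,"ty": 0,"tz": 0,"spin": -4}
    - {"tx": 0,"ty": 0,"tz": 0.0003,"spin": -4}
    - {"tx": 0,"ty": 0,"tz": 0.0007,"spin": -4}
    - {"tx": 0,"ty": 0,"tz": 0.0011,"spin": -4}
    - {"tx": 0,"ty": 0,"tz": 0.0014,"spin": -4}
    - {"tx": 0,"ty": 0,"tz": 0.0014,"spin": -4}

```text
t: 21.1
ee_pos: [518.7, -168.4, 269.6]
orientation: [2.362, 2.068, 0.001]
ft_force: [-0.2, -2.0, 5.7]
width: 14.0
grasp_force: 30.0
```

```bash
python3 st.py
```

```text
[ 518.726 -168.432  269.599] bar deg -97.58286991728464 tilt [ 0.002 -0.001] [-0.176 -1.997  5.68 ] [-0.394  0.104  0.099] 13.954722916303517 21.1
```

Request:
apply_moves:
  targets:
    - {"tx": 0,"ty": 0,"tz": 0.0002,"spin": 0}
    - {"tx": 0,"ty": 0,"tz": 0.0004,"spin": 0}
    - {"tx": 0,"ty": 0,"tz": 0.0006,"spin": 0}
    - {"tx": 0,"ty": 0,"tz": 0.0006,"spin": 0}
    - {"tx": 0,"ty": 0,"tz": 0.0006,"spin": 0}
    - {"tx": 0,"ty": 0,"tz": 0.0006,"spin": 0}
    - {"tx": 0,"ty": 0,"tz": 0.0006,"spin": 0}
    - {"tx": 0,"ty": 0,"tz": 0.0006,"spin": 0}

```text
t: 21.9
ee_pos: [518.6, -168.3, 269.7]
orientation: [2.362, 2.069, 0.001]
ft_force: [3.7, -3.9, 1.4]
width: 13.8
grasp_force: 30.0
```

```bash
python3 st.py
```

```text
[ 518.624 -168.35   269.691] bar deg -97.58325427953639 tilt [ 0.001 -0.001] [ 3.689 -3.92   1.447] [-0.86  -0.633  0.023] 13.824931554266051 21.9
```

The cap stayed at the same height while the force dropped by 4 N, so the flange is holding it. It is locked, so I'll release.

Request:
apply_moves:
  targets:
    - {"tx": 0,"ty": 0,"tz": 0,"spin": 0}
    - {"tx": 0,"ty": 0,"tz": 0,"spin": 0}
    - {"tx": 0,"ty": 0,"tz": 0,"spin": 0}
    - {"tx": 0,"ty": 0,"tz": 0,"spin": 0}
    - {"tx": 0,"ty": 0,"tz": 0,"spin": 0}
    - {"tx": 0,"ty": 0,"tz": 0,"spin": 0}
    - {"tx": 0,"ty": 0,"tz": 0.001,"spin": 0}
    - {"tx": 0,"ty": 0,"tz": 0.002,"spin": 0}
  gripper: -0.2

```text
t: 22.7
ee_pos: [518.0, -167.9, 271.7]
orientation: [-2.363, -2.07, 0.0]
ft_force: [-0.2, -0.2, -0.2]
width: 52.9
grasp_force: 0.0
```

Request:
apply_moves:
  targets:
    - {"tx": 0,"ty": 0,"tz": 0.008,"spin": 0}
    - {"tx": 0,"ty": 0,"tz": 0.02,"spin": 0}
    - {"tx": 0,"ty": 0,"tz": 0.035,"spin": 0}
    - {"tx": 0,"ty": 0,"tz": 0.05,"spin": 0}
    - {"tx": 0,"ty": 0,"tz": 0.065,"spin": 0}
    - {"tx": 0,"ty": 0,"tz": 0.08,"spin": 0}
    - {"tx": 0,"ty": 0,"tz": 0.09,"spin": 0}
    - {"tx": 0,"ty": 0,"tz": 0.09,"spin": 0}

```text
t: 23.5
ee_pos: [518.8, -168.2, 363.9]
orientation: [2.361, 2.068, 0.003]
ft_force: [0.1, -0.4, 0.9]
width: 52.5
grasp_force: 0.0
```

```bash
python3 st.py; python3 look.py w7 cap_grip filler_cap; python3 - <<'E'
from fit import *
C,im=load("w7"); m=redmask(im,(270,120,380,260)); print(m.sum(),fitbar(C,m,[518.6,-168.4,-1.70],232))
E
```

```text
[ 518.845 -168.231  363.851] bar deg -97.5849499683665 tilt [ 0.003 -0.001] [ 0.102 -0.409  0.924] [-0.076  0.03  -0.015] 52.48504773195404 23.5
tcp [ 518.84 -168.23  363.85] yaw_y -0.1323823505470352 F [ 0.1  -0.41  0.92] w 52.48504773195404 t 23.5
cap_grip [319.2 207.8] 0.91
filler_cap [319.8 192.7] 0.66
1165 (array([ 520.65, -166.48,   -1.69]), np.float64(0.8818181818181818))
```

View pics/w7.png

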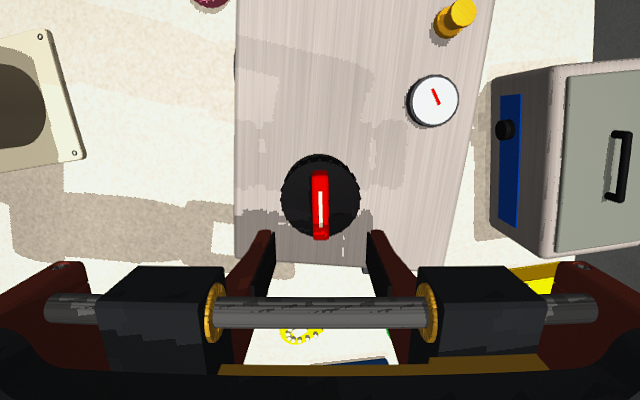

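The cap sits upright on the neck at (320,195), with its bar where I left it. Total turn was 57°, about 0.45 rad to the stop plus one 0.52 rad click. Nothing nearby has moved, so I'm handing in.

```bash
python3 -c "
from workcell import ctrl
print(ctrl.close_job())"
```

```text
the job is handed in; nothing more can be done
None
```

The filler cap is upright and locked on the neck after what the wrist moment and 57° turn indicate was a single click. It was pressed down with about 12 N and released, the other things on the bench were not touched, and the job was handed in at about 24 s.

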